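Set the pots on the warming station, handles to the lever

TASK

Slide the waiting pot all the way back into the empty seat of the warming station, and turn both pots in their seats until each handle points straight along the station towards the end where the lever is. Then push the lever fully over, away from the robot, to switch the warmer on. The pots are hot and full, so push them along the bench without lifting or tipping them, and leave the other things where they stand.

Things in the scene. Friction and masses are not known exactly. Their poses are not given: they have to be found in the camera images.
- pot_seated: Covered steel saucepan, loose, 0.4 to 0.85 kg: 100 mm wide, wall 60 mm high, lid (fixed) with a 22 mm knob to 79 mm. Straight black handle 18 mm wide, at 40 to 54 mm height, out to 150 mm from the axis. Origin: centre of underside; +x along the handle, +z up. This one already stands in a seat, its handle pointing roughly towards the robot.
- pot_waiting: Covered steel saucepan, loose, 0.4 to 0.85 kg: 100 mm wide, wall 60 mm high, lid (fixed) with a 22 mm knob to 79 mm. Straight black handle 18 mm wide, at 40 to 54 mm height, out to 150 mm from the axis. Origin: centre of underside; +x along the handle, +z up. This one waits on the bench 125 to 145 mm in front of the empty seat, up to 20 mm to one side, its handle pointing roughly towards the robot.
- seat_taken: Fixed seat of pot_seated: low slippery U-shaped white nylon fence on the bench, 24 mm high, 53 mm inner radius, open to the front (-x, robot side); it ends 10 mm in front of the centre, then flares to 35 mm in front, 72 mm aside. Handles pass above it. Origin: centre of the pot's place, at bench height; +x rear, -y along the station to its lever end: a set pot's handle points along -y.
- seat_empty: the other fixed seat, the same in shape and axes, empty at the start; for pot_waiting. The seats lie 240 mm apart along y; either may be the one nearer the lever.
- station: the fixed warming station. Origin midway between the two seats at bench height; axes parallel to the seats': +x to the rear, -y towards the lever end. Its console, 55 mm high, begins 80 mm behind the seats' line. The lever is mounted 335 mm along -y and 75 mm in front (-x).
- lever (a joint): angle of the switch lever, rad: 0 = leaning to the front (off; it starts at 0 to 0.15), 1.0 = fully over to the rear (+x, on). Turns about a level axis along y, 22 mm above the bench; light friction (about 1 N at the ball), stays where it is left. It stands on a grey block 70 x 50 x 25 mm.
- lever_tip (a point): centre of the lever's black ball, 26 mm in diameter, 100 mm from the lever's axis; it leans 0.5 rad to the front when off (110 mm above the bench) and 0.5 rad to the rear when on, a travel of 96 mm along +x of the station
- beaker: small steel beaker, 48 mm wide, 60 mm high, in front of the station between the seats; a bystander, to be left alone. Origin: centre of the underside.
- jar: amber glass jar, 68 mm wide, 110 mm high, beside the station's far end from the lever; a bystander, to be left alone. Origin: centre of the underside.
- bottle: white bottle, 64 mm wide, 170 mm high, to the robot's left; a bystander, to be left alone. Origin: centre of the underside.
- bowl: steel bowl, 120 mm wide, 50 mm high, to the robot's right; a bystander, to be left alone. Origin: centre of the underside.
- spoon: spoon, 180 mm long, lying in front of the lever, to the robot's right; a bystander, to be left alone. Origin: centre of the underside.
Not all that is in view belongs to the job. Leave any purple look-alike of the seat_taken alone.

How it is judged:
By the outcome, as a careful person would: the job done as asked, in the order asked, and still so for the second after the job is handed in, with the robot touching nothing.
It also fails if it takes over 67 s, if anything falls off the work surface, if the arm or the gripper's body presses on something with over 40 N, if the wrist force passes 120 N, or if a joint passes its speed limit or range.

ROBOT

A 6-joint arm with a two-finger parallel gripper is mounted at the origin on the work surface. World frame = base frame: x ahead of the robot, y to its left, z up, the work surface at z = 0. Lengths are in m, angles in rad, forces in N, time in s.
With the tool pointing down it reaches from about 0.35 to 0.85 m from the base axis. Payload 8.1 kg.
Tool frame: the origin (TCP) lies on the centre line of the jaws, within the pads' length; the fingertips stand 19 mm ahead of it and the grasp point (between the pads) is the TCP (robot.tips_ahead is the distance from the TCP to the fingertips, in m); y points along the fingers, z is the direction in which the jaws open and shut, and the axes are right-handed (so a half turn about y gives the same grasp; the last joint's range is limited). The gripper opens to 93 mm and grips with 3 to 60 N. Pads are 15 mm wide; open, the fingers measure 128 mm over their backs; the gripper's body (75 mm by 188 mm) begins 65 mm behind the grasp point.
Start: joints at [-1.346, 0.13, 1.488, -0, 1.523, -0.085], TCP at [0.183, -0.571, 0.238] pointing down, gripper open.
Joint ranges: [-2.96, 2.96], [-0.89, 2.26], [0.02, 2.5], [-1.34, 4.48], [0, 2.73], [-2.66, 2.66]. Speed limits (rad/s): [2.39, 2.39, 2.79, 3.14, 3.14, 3.14].

INTERFACE

Orientations are given as a rotation vector (axis times angle).
In Python, from plant import robot, imaging, models gives the robot as it stands.
- The arm moves only by the tool carry_out, never from a script. Its argument "motion" is one flat list of numbers, 7 for each row, row after row: the shift along the tool's x, y, z in m, then the turn, a rotation vector about the tool's x, y, z in degrees, then the opening, from -1 (shut) to 1 (fully open). A call has exactly 5 rows; each row shifts and turns the pose as measured when the row begins, along the tool's axes as they then stand; what a row does not reach is not made up. A row lasts 1/10 s, in which the tool goes at most 50 mm and 8.59 degrees, less where a joint would pass 70% of its speed; a pose out of reach is approached as far as the arm can. A call is refused whole if a number of a shift passes 0.05 or a number of a turn 8.59, either way. A call with a gripper value outside its range is refused whole. The fingers move at their own pace and stop on an object; "squeeze" is the grip in N (left out, the last holds). Time passes only in rows, so rows that do not move let the fingers close, or fill a call up. It gives the time, the measured TCP pose, the force and the opening at its end, in the units of the state.
- robot.read_state(): the state, without advancing time (a new reading comes with each control period).
- imaging.read_camera(name): name is "side" or "top"; returns the picture (384x512x3 uint8, blue, green, red); there is no depth.
- imaging.camera_model(name): a dict with "K" (3x3 intrinsics, pixels), "position" and "orientation" of the camera in the world. Camera axes: x right, y down, z forward; pixel columns grow to the right and rows downward; lengths in m; the calibration is good to about 2 mm. A picture is of the moment at which its call begins. camera_model takes no time and is no camera call.
- robot.close_job(): hands the job in, once; it reports no verdict.
Trained networks look in the newest picture that a camera, given by its name, has taken for a name from the list of things; names that differ only in an ending like _2 or _b are one class to them, and where a whole thing is asked for, a point or a joint stands for the part that bears it (a point fixed in the world has none). Each returns a list of dicts, best first, with "confidence" (0 to 1); they miss things now and then, are a little off and sometimes report something else, mostly with a low value. They report only what shows in the picture. A call takes as long as a camera call. They do not tell look-alikes from the thing itself.
- models.outline_of(camera, thing): "pixels" (384x512 bool, what is visible of it) and "pixel" ([column, row] in pixels, amid what is visible of it).
The state is a dict: "t": time; "q": joint angles; "dq": joint speeds; "joint_torque": joint torques, N m; "tool_pos": TCP position; "orientation": TCP orientation; "force": force on the tool from outside, world axes, zero at the start; "wrist_torque": the same for the moment, N m; "opening": finger opening in m.
Only numpy, scipy, OpenCV 4.12 (cv2) and the standard library are available. Lean on these libraries where they do the work, as an engineer would, in place of code of your own. Each camera call takes 0.05 s, during which the arm holds its last target.

## Working session

There is one attempt and no reset: what is moved stays moved. The work goes in short steps, Python scripts to look and compute and a tool call to move; the robot and the scene stay as the last step left them, time stands still between calls to the robot, and variables do not carry over. Pictures are saved under pics/ and viewed, and the job is handed in when it is done.

Besides the shell and the picture viewer there is one more tool, called after "Request:" by a JSON object that holds its "api" and its "payload". carry_out: Moves the arm, as the interface text tells. Its arguments: {"type":"object","properties":{"motion":{"type":"array","items":{"type":"number"}},"squeeze":{"type":"number"}},"required":["motion"]}

```bash
ls; mkdir -p pics; python3 - <<'E'
from plant import robot, imaging, models
import cv2
for n in ("top","side"):
    im=imaging.read_camera(n); cv2.imwrite(f"pics/{n}0.png",im)
    m=imaging.camera_model(n); print(n,m)
print(robot.read_state())
E
```

```text
pics
top {'K': array([[451.10818366,   0.        , 250.30653147],
       [  0.        , 451.10818366, 188.46758886],
       [  0.        ,   0.        ,   1.        ]]), 'position': array([0.30537064, 0.01981878, 1.82495823]), 'orientation': array([-2.21602169,  2.15004666, -0.10237145])}
side {'K': array([[408.31300944,   0.        , 251.83220923],
       [  0.        , 408.31300944, 195.56185066],
       [  0.        ,   0.        ,   1.        ]]), 'position': array([0.38711339, 0.93282876, 0.9410811 ]), 'orientation': array([-0.1480804 ,  2.84719531, -1.25827636])}
{'t': 0.1, 'q': array([-1.34640997e+00,  1.31082162e-01,  1.48918677e+00,  8.74387536e-08,
        1.52299065e+00, -8.54184406e-02]), 'dq': array([ 0.00055484, -0.00215004, -0.0018896 , -0.00056108, -0.00112311,
        0.00023825]), 'joint_torque': array([ 8.98856142e-04, -5.61344039e+01, -4.93094122e+01,  7.70580629e-02,
        2.92105781e-02, -4.94275230e-05]), 'tool_pos': array([ 0.18282574, -0.57095628,  0.23668539]), 'orientation': array([-0.32092364,  2.05614145, -2.05268373]), 'force': array([ 0.74535361, -0.32035683, -0.80164838]), 'wrist_torque': array([-0.0663762 ,  0.02882279,  0.01778584]), 'opening': 0.09284513185633818}
```

View pics/top0.png

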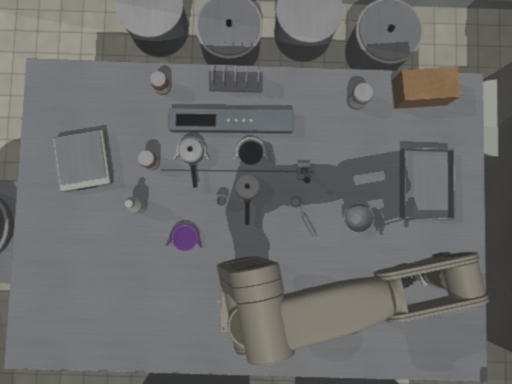

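View pics/side0.png

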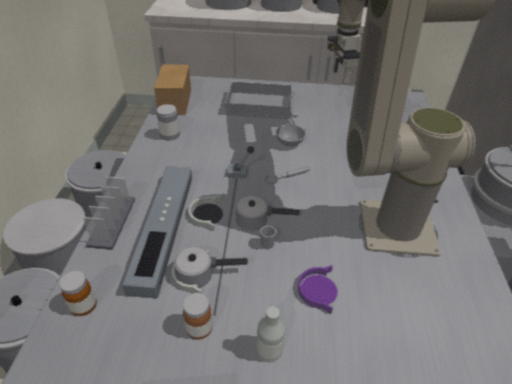

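```bash
cat > h.py <<'E'
import numpy as np, cv2
from scipy.spatial.transform import Rotation as R
from plant import robot, imaging, models
def cam(n):
    m=imaging.camera_model(n); return m["K"],np.array(m["position"]),R.from_rotvec(m["orientation"]).as_matrix()
def proj(n,P):
    K,p,Rm=cam(n); c=(np.atleast_2d(P)-p)@Rm; u=c@K.T; return u[:,:2]/u[:,2:]
def ray(n,px,z):
    K,p,Rm=cam(n); d=Rm@np.linalg.solve(K,[px[0],px[1],1]); return p+d*(z-p[2])/d[2]
E
python3 - <<'E'
from h import *
import pickle
out={}
for n in ("top","side"):
    im=imaging.read_camera(n)
    out[n+"_im"]=im
    for th in ["pot_seated","pot_waiting","seat_taken","seat_empty","station","lever","lever_tip","beaker","jar","bottle","bowl","spoon"]:
        r=models.outline_of(n,th)
        out[n,th]=r
        print(n,th,[(round(x["confidence"],2),[round(float(v),1) for v in x["pixel"]],int(x["pixels"].sum()),np.round(ray(n,x["pixel"],0),3)[:2]) for x in r])
pickle.dump(out,open("det.pkl","wb"))
im=out["top_im"]; cv2.imwrite("pics/topc.png",cv2.resize(im[120:270,120:330],None,fx=3.6,fy=3.6,interpolation=cv2.INTER_CUBIC))
im=out["side_im"]; cv2.imwrite("pics/sidec.png",cv2.resize(im[130:330,150:350],None,fx=3,fy=3,interpolation=cv2.INTER_CUBIC))
E
```

```text
top pot_seated [(0.6, [191.7, 155.4], 735, array([0.587, 0.247]))]
top pot_waiting [(0.96, [246.1, 188.2], 590, array([0.46 , 0.021]))]
top seat_taken [(0.56, [180.2, 236.5], 651, array([0.257, 0.28 ])), (0.46, [177.1, 155.6], 37, array([0.584, 0.306]))]
top seat_empty [(0.66, [247.5, 152.4], 630, array([0.606, 0.02 ]))]
top station [(0.67, [235.8, 120.5], 3260, array([0.737, 0.072])), (0.29, [305.2, 180.0], 16, array([ 0.5  , -0.218]))]
top lever []
top lever_tip [(0.43, [305.4, 179.3], 46, array([ 0.503, -0.219]))]
top beaker [(0.62, [221.2, 204.7], 89, array([0.389, 0.12 ]))]
top jar [(0.87, [148.9, 164.1], 303, array([0.546, 0.419]))]
top bottle [(0.74, [137.5, 207.3], 337, array([0.369, 0.457]))]
top bowl [(0.65, [356.9, 217.9], 718, array([ 0.353, -0.431])), (0.5, [135.7, 205.5], 305, array([0.376, 0.464]))]
top spoon [(0.73, [300.6, 207.3], 169, array([ 0.389, -0.202]))]
side pot_seated [(0.85, [198.5, 261.6], 1522, array([0.599, 0.204])), (0.43, [245.0, 152.9], 88, array([ 0.523, -0.336]))]
side pot_waiting [(0.71, [252.0, 210.4], 1172, array([ 0.465, -0.024])), (0.42, [245.4
[... 321 characters left out ...]
4930, array([0.744, 0.106]))]
side lever [(0.56, [247.4, 150.6], 99, array([ 0.515, -0.352]))]
side lever_tip []
side beaker [(0.68, [285.2, 173.7], 293, array([ 0.364, -0.227])), (0.54, [268.7, 234.7], 268, array([0.404, 0.077]))]
side jar [(0.6, [197.3, 312.6], 1161, array([0.57 , 0.369]))]
side bottle [(0.57, [266.8, 336.0], 1235, array([0.386, 0.415])), (0.57, [267.4, 233.5], 311, array([0.408, 0.073]))]
side bowl [(0.71, [292.3, 132.1], 517, array([ 0.344, -0.503])), (0.67, [268.4, 237.6], 275, array([0.404, 0.089]))]
side spoon [(0.73, [289.0, 173.7], 212, array([ 0.35 , -0.229])), (0.62, [242.6, 158.4], 75, array([ 0.528, -0.3  ])), (0.18, [197.4, 313.0], 1135, array([0.569, 0.37 ]))]
```

View pics/topc.png

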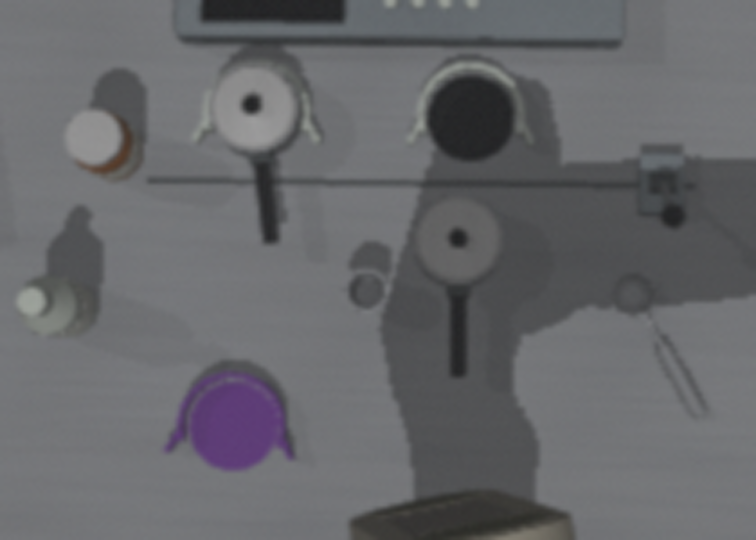

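View pics/sidec.png

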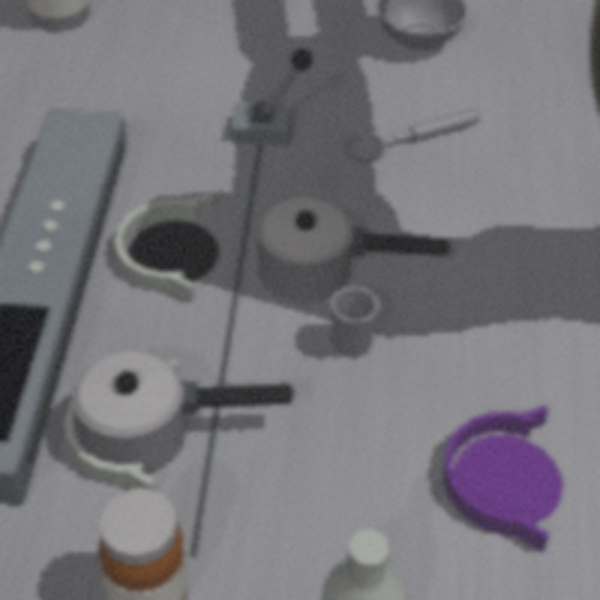

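```bash
python3 - <<'E'
from h import *
from scipy.optimize import least_squares
T=lambda u,v:((u+.5)/3.6-.5+120,(v+.5)/3.6-.5+120)
S=lambda u,v:((u+.5)/3-.5+150,(v+.5)/3-.5+130)
def tri(t,s,z=None):
    f=lambda X: np.r_[proj("top",X)[0]-t,proj("side",X)[0]-s]
    r=least_squares(f,[.5,0,.05]); return r.x.round(4), f(r.x).round(2)
def show(n,t,s,z):
    print(n,tri(t,s),"top",ray("top",t,z)[:2].round(4),"side",ray("side",s,z)[:2].round(4))
show("knob seated",T(252,104),S(126,382),.072)
show("knob waiting",T(458,238),S(305,219),.072)
show("tip seated",T(271,240),S(291,394),.047)
show("tip waiting",T(458,375),S(450,246),.047)
show("disc",T(471,117),S(175,250),0)
show("ball",T(673,216),S(301,60),.11)
print("console edge top .055?", ray("top",T(178,38),.055),ray("top",T(620,45),.055))
for a in [(150,181),(640,185)]: print("cable",ray("top",T(*a),0))
print("beaker",ray("top",T(367,290),.06))
E
```

```text
knob seated (array([0.6035, 0.2472, 0.0727]), array([-0.01, -0.22,  0.15,  0.02])) top [0.6028 0.2472] side [0.6041 0.2467]
knob waiting (array([0.4639, 0.0184, 0.0747]), array([ 0.01, -0.25,  0.19,  0.03])) top [0.4631 0.0184] side [0.4647 0.0155]
tip seated (array([0.4569, 0.2236, 0.0462]), array([-0.  ,  0.02, -0.01, -0.  ])) top [0.4569 0.2235] side [0.4568 0.2242]
tip waiting (array([0.3139, 0.014 , 0.0483]), array([-0.04,  0.36, -0.29, -0.04])) top [0.3153 0.0138] side [0.3129 0.0127]
disc (array([0.6065, 0.0078, 0.0036]), array([ 0.01,  0.21, -0.17, -0.03])) top [0.6079 0.0078] side [0.6067 0.0043]
ball (array([ 0.4912, -0.2094,  0.1094]), array([ 0.  , -0.25,  0.22,  0.03])) top [ 0.4902 -0.2093] side [ 0.4919 -0.2086]
console edge top .055? [0.67664757 0.33396008 0.055     ] [ 0.68448894 -0.15425223  0.055     ]
cable [0.52350942 0.36792793 0.        ]
cable [ 0.5362016  -0.18587548  0.        ]
beaker [0.40441626 0.11559334 0.06      ]
```

```bash
cat >> h.py <<'E'
def plan(pos,yaw_deg_delta=0.0,maxstep=0.045,n=None,start=None):
    """rows from the measured pose to pos (world), tool forced to point down, turning by yaw (world z)"""
    s=robot.read_state(); p=np.array(s["tool_pos"]); Rm=R.from_rotvec(s["orientation"]).as_matrix()
    pos=np.array(pos); d=pos-p
    if n is None: n=max(int(np.ceil(np.linalg.norm(d)/maxstep)),1)
    print("n",n,"total tool shift mm",(Rm.T@d*1000).round(1)," per row",(Rm.T@d/n).round(4))
def st():
    s=robot.read_state(); Rm=R.from_rotvec(s["orientation"]).as_matrix()
    print("t",s["t"],"p",np.round(s["tool_pos"],4),"F",np.round(s["force"],1),"op",round(s["opening"],4))
    print("tool x",Rm[:,0].round(3),"y",Rm[:,1].round(3),"z",Rm[:,2].round(3),"q",np.round(s["q"],2)); return s,Rm
E
python3 - <<'E'
from h import *
st()
plan([.39,.0165,.15])
E
```

```text
t 1.4 p [ 0.183  -0.5714  0.2377] F [-0.9  0.1 -0.6] op 0.0928
tool x [-0.952 -0.305 -0.   ] y [ 0. -0. -1.] z [ 0.305 -0.952  0.   ] q [-1.35  0.13  1.49  0.    1.52 -0.09]
n 14 total tool shift mm [-376.4   87.6 -496.8]  per row [-0.0269  0.0063 -0.0355]
```

Request:
{"api": "carry_out", "payload": {"motion": [-0.02, 0, -0.035, 0, 4.4, 0, 0.08, -0.02, 0, -0.035, 0, 4.4, 0, 0.08, -0.02, 0, -0.035, 0, 4.4, 0, 0.08, -0.02, 0, -0.035, 0, 4.4, 0, 0.08, -0.02, 0, -0.035, 0, 4.4, 0, 0.08], "squeeze": 10}}

```text
t: 1.9
tool_pos: [0.2539, -0.3817, 0.2347]
orientation: [-0.101, -2.176, 2.169]
force: [1.3, -1.0, 0.4]
opening: 0.0574
```

```bash
python3 - <<'E'
from h import *
st()
plan([.395,.0195,.15],n=10)
E
```

```text
t 1.9 p [ 0.2539 -0.3817  0.2347] F [ 1.3 -1.   0.4] op 0.0574
tool x [-0.996  0.094  0.002] y [-0.002  0.003 -1.   ] z [-0.094 -0.996 -0.003] q [-1.1  -0.26  1.86  0.    1.54  0.57]
n 10 total tool shift mm [-102.9   85.7 -412.4]  per row [-0.0103  0.0086 -0.0412]
```

Request:
{"api": "carry_out", "payload": {"motion": [-0.01, 0.008, -0.045, 0, -0.2, 0, 0.08, -0.01, 0.008, -0.045, 0, -0.2, 0, 0.08, -0.01, 0.008, -0.045, 0, -0.2, 0, 0.08, -0.01, 0.008, -0.045, 0, -0.2, 0, 0.08, -0.01, 0.008, -0.045, 0, -0.2, 0, 0.08]}}

```text
t: 2.4
tool_pos: [0.3264, -0.1555, 0.1959]
orientation: [-0.095, -2.179, 2.183]
force: [0.6, 0.5, -0.2]
opening: 0.0501
```

Request:
{"api": "carry_out", "payload": {"motion": [-0.01, 0.008, -0.04, 0, 0, 0, 0.08, -0.01, 0.008, -0.04, 0, 0, 0, 0.08, -0.01, 0.008, -0.04, 0, 0, 0, 0.08, -0.01, 0.008, -0.04, 0, 0, 0, 0.08, -0.01, 0.008, -0.04, 0, 0, 0, 0.08]}}

```text
t: 2.9
tool_pos: [0.3949, 0.0486, 0.1564]
orientation: [-0.104, -2.181, 2.189]
force: [0.5, -0.0, 0.4]
opening: 0.0502
```

```bash
python3 - <<'E'
from h import *
st()
plan([.393,.021,.036],n=5)
cv2.imwrite("pics/side1.png",cv2.resize(imaging.read_camera("side")[100:330,150:400],None,fx=2.5,fy=2.5))
E
```

```text
t 2.9 p [0.3949 0.0486 0.1564] F [ 0.5 -0.   0.4] op 0.0502
tool x [-0.997  0.082 -0.012] y [ 0.012 -0.004 -1.   ] z [-0.082 -0.997  0.003] q [-0.   -0.41  2.13 -0.    1.41  1.65]
n 5 total tool shift mm [  1.1 120.5  27.4]  per row [0.0002 0.0241 0.0055]
```

View pics/side1.png

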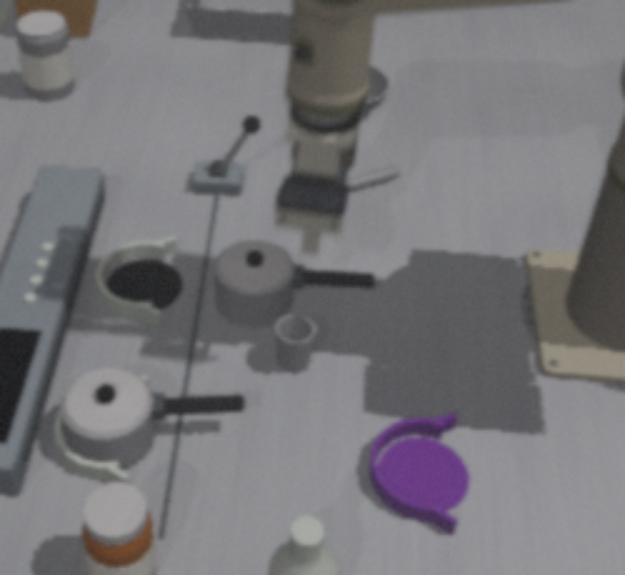

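Request:
{"api": "carry_out", "payload": {"motion": [0, 0.005, 0.014, 0, 0, -0.35, 0.08, 0, 0.005, 0.014, 0, 0, -0.35, 0.08, 0, 0.02, 0, 0, 0, 0, 0.08, 0, 0.01, 0, 0, 0, 0, 0.08, 0, 0, 0, 0, 0, 0, 0.08]}}

```text
t: 3.45
tool_pos: [0.3929, 0.0252, 0.1136]
orientation: [-0.078, -2.184, 2.183]
force: [0.2, -0.2, 0.7]
opening: 0.0502
```

```bash
python3 - <<'E'
from h import *
st()
plan([.393,.0205,.036],n=5)
im=imaging.read_camera("side")
for y in (.0455,-.0045):
  p=proj("side",[[.3945,y,.101]])[0]; print(p)
p=proj("side",[robot.read_state()["tool_pos"]])[0]; cv2.circle(im,tuple(int(v) for v in p),1,(0,0,255),-1)
cv2.imwrite("pics/side2.png",cv2.resize(im[150:300,180:340],None,fx=4,fy=4))
E
```

```text
t 3.45 p [0.3929 0.0252 0.1136] F [ 0.2 -0.2  0.7] op 0.0502
tool x [-0.997  0.073  0.001] y [-0.001  0.    -1.   ] z [-0.073 -0.997 -0.   ] q [-0.07 -0.37  2.18  0.    1.33  1.58]
n 5 total tool shift mm [-0.5 77.6  4.7]  per row [-0.0001  0.0155  0.0009]
[273.8738112  204.29289783]
[274.80373325 193.16107784]
```

View pics/side2.png

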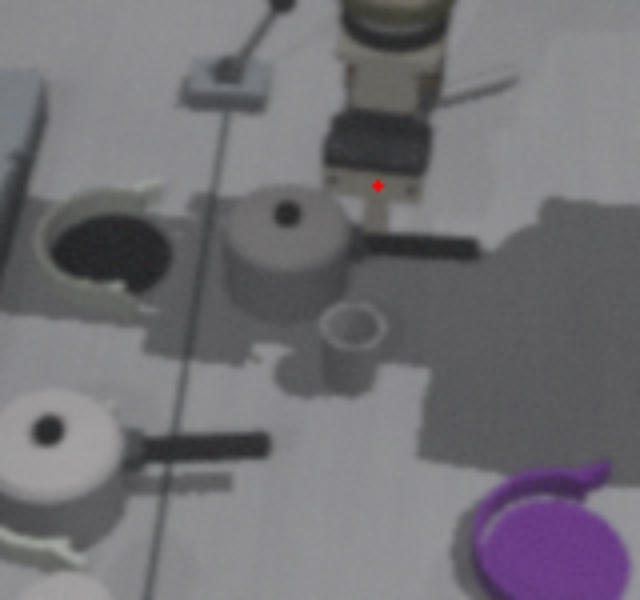

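Request:
{"api": "carry_out", "payload": {"motion": [0, 0.016, 0.001, 0, 0, 0, 0.08, 0, 0.016, 0.001, 0, 0, 0, 0.08, 0, 0.016, 0.001, 0, 0, 0, 0.08, 0, 0.015, 0.001, 0, 0, 0, 0.08, 0, 0.012, 0, 0, 0, 0, 0.08]}}

```text
t: 4.0
tool_pos: [0.3981, 0.0188, 0.0435]
orientation: [-0.094, -2.187, 2.188]
force: [0.2, -0.2, -0.1]
opening: 0.0503
```

```bash
python3 - <<'E'
from h import *
st()
plan([.45,.016,.036],n=5)
im=imaging.read_camera("side")
cv2.imwrite("pics/side3.png",cv2.resize(im[150:300,180:340],None,fx=4,fy=4))
E
```

```text
t 4.0 p [0.3981 0.0188 0.0435] F [ 0.2 -0.2 -0.1] op 0.0503
tool x [-0.997  0.076 -0.01 ] y [ 0.01  -0.001 -1.   ] z [-0.076 -0.997  0.   ] q [-0.08 -0.26  2.23 -0.    1.16  1.57]
n 5 total tool shift mm [-51.9   8.1  -1.1]  per row [-0.0104  0.0016 -0.0002]
```

View pics/side3.png

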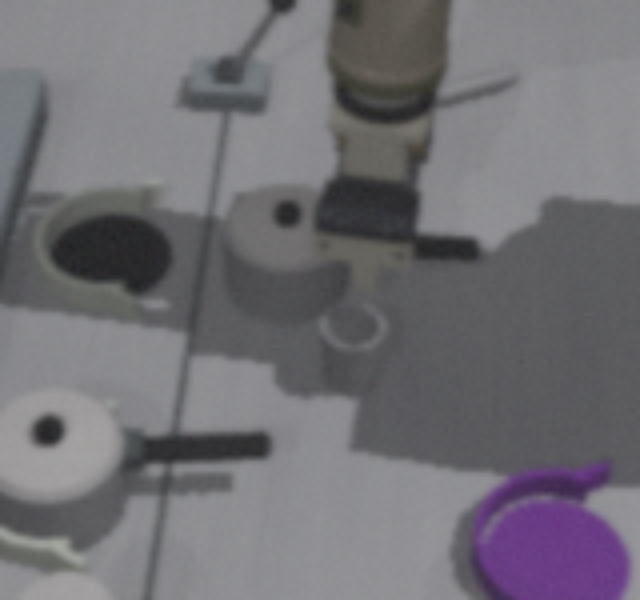

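Request:
{"api": "carry_out", "payload": {"motion": [-0.008, 0.004, 0, 0, 0, -0.3, 0.08, -0.008, 0.003, 0, 0, 0, -0.3, 0.08, -0.008, 0.002, 0, 0, 0, 0, 0.08, -0.008, 0, 0, 0, 0, 0, 0.08, -0.008, 0, 0, 0, 0, 0, 0.08]}}

```text
t: 4.55
tool_pos: [0.4355, 0.0164, 0.0334]
orientation: [-0.072, -2.18, 2.176]
force: [-2.1, 1.1, -0.7]
opening: 0.0501
```

Request:
{"api": "carry_out", "payload": {"motion": [-0.01, 0, 0, 0, 0, 0, 0.08, -0.01, 0, 0, 0, 0, 0, 0.08, -0.01, 0, 0, 0, 0, 0, 0.08, -0.01, 0, 0, 0, 0, 0, 0.08, -0.01, 0, 0, 0, 0, 0, 0.08]}}

```text
t: 5.05
tool_pos: [0.4887, 0.012, 0.0332]
orientation: [-0.071, -2.178, 2.175]
force: [-5.1, -0.6, 3.1]
opening: 0.0502
```

```bash
python3 - <<'E'
from h import *
st()
plan([.556,.007,.036],n=5)
im=imaging.read_camera("side")
cv2.imwrite("pics/side4.png",cv2.resize(im[150:300,180:340],None,fx=4,fy=4))
im=imaging.read_camera("top")
cv2.imwrite("pics/top4.png",cv2.resize(im[120:240,170:330],None,fx=4,fy=4))
E
```

```text
t 5.05 p [0.4887 0.012  0.0332] F [-5.1 -0.6  3.1] op 0.0502
tool x [-0.997  0.076  0.012] y [-0.011  0.002 -1.   ] z [-0.076 -0.997 -0.001] q [-0.08  0.05  1.97  0.    1.13  1.57]
n 5 total tool shift mm [-67.4  -3.6  -0.2]  per row [-0.0135 -0.0007 -0.    ]
```

View pics/side4.png

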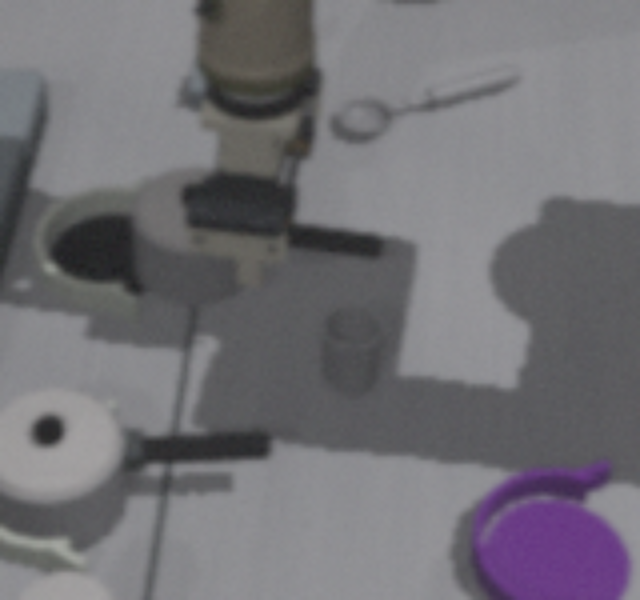

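View pics/top4.png

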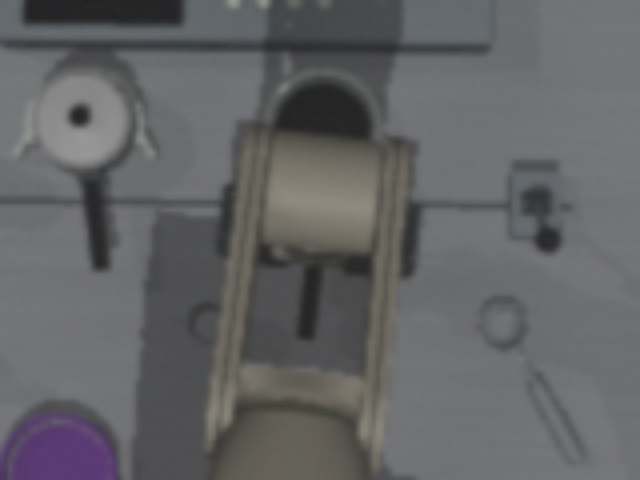

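Request:
{"api": "carry_out", "payload": {"motion": [-0.01, -0.001, 0, 0, 0, 0.3, 0.08, -0.01, -0.001, 0, 0, 0, 0.3, 0.08, -0.009, 0, 0, 0, 0, 0, 0.08, -0.009, 0, 0, 0, 0, 0, 0.08, -0.008, 0, 0, 0, 0, 0, 0.08]}}

```text
t: 5.65
tool_pos: [0.5308, 0.0113, 0.034]
orientation: [-0.065, -2.181, 2.169]
force: [-27.4, 11.1, 23.9]
opening: 0.0507
```

Request:
{"api": "carry_out", "payload": {"motion": [-0.005, 0, 0, 0, 0, 0.2, 0.08, -0.004, 0, 0, 0, 0.2, 0, 0.08, -0.004, 0, 0, 0, 0, 0, 0.08, -0.002, 0, 0, 0, 0, 0, 0.08, 0, 0, 0, 0, 0, 0, 0.08]}}

```text
t: 6.15
tool_pos: [0.5445, 0.0129, 0.0342]
orientation: [-0.06, -2.181, 2.162]
force: [-3.0, 0.1, -0.5]
opening: 0.0505
```

```bash
python3 - <<'E'
from h import *
st()
im=imaging.read_camera("side")
cv2.imwrite("pics/side5.png",cv2.resize(im[150:300,180:340],None,fx=4,fy=4))
E
```

```text
t 6.15 p [0.5445 0.0129 0.0342] F [-3.   0.1 -0.5] op 0.0505
tool x [-0.997  0.077  0.022] y [-0.022  0.01  -1.   ] z [-0.078 -0.997 -0.008] q [-0.08  0.2   1.8   0.01  1.16  1.57]
```

View pics/side5.png

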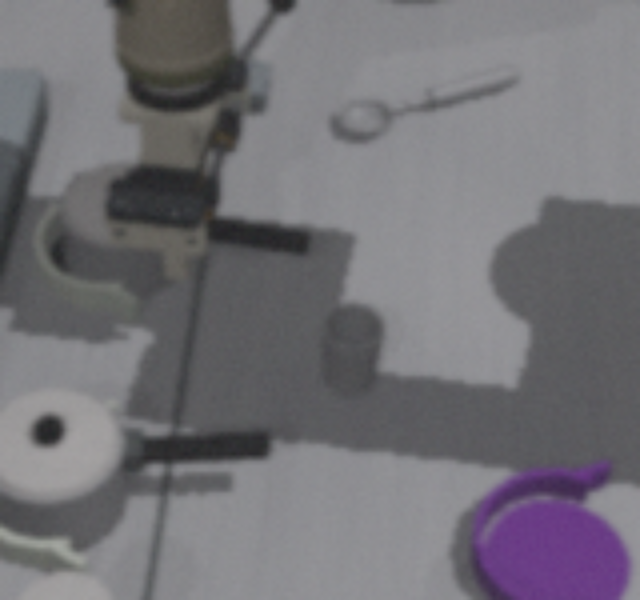

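Request:
{"api": "carry_out", "payload": {"motion": [-0.004, 0, 0, 0, 0, 0.5, 0.08, -0.004, 0, 0, 0, 0, 0.5, 0.08, -0.003, 0, 0, 0, 0, 0, 0.08, -0.003, 0, 0, 0, 0, 0, 0.08, 0, 0, 0, 0, 0, 0, 0.08]}}

```text
t: 6.7
tool_pos: [0.5588, 0.0116, 0.0341]
orientation: [-0.08, -2.188, 2.171]
force: [-0.2, 0.4, -1.3]
opening: 0.0502
```

```bash
python3 - <<'E'
from h import *
st()
im=imaging.read_camera("side")
cv2.imwrite("pics/side6.png",cv2.resize(im[180:280,170:280],None,fx=6,fy=6))
E
```

```text
t 6.7 p [0.5588 0.0116 0.0341] F [-0.2  0.4 -1.3] op 0.0502
tool x [-0.997  0.078  0.005] y [-0.004  0.008 -1.   ] z [-0.078 -0.997 -0.008] q [-0.08  0.22  1.78  0.01  1.15  1.57]
```

View pics/side6.png

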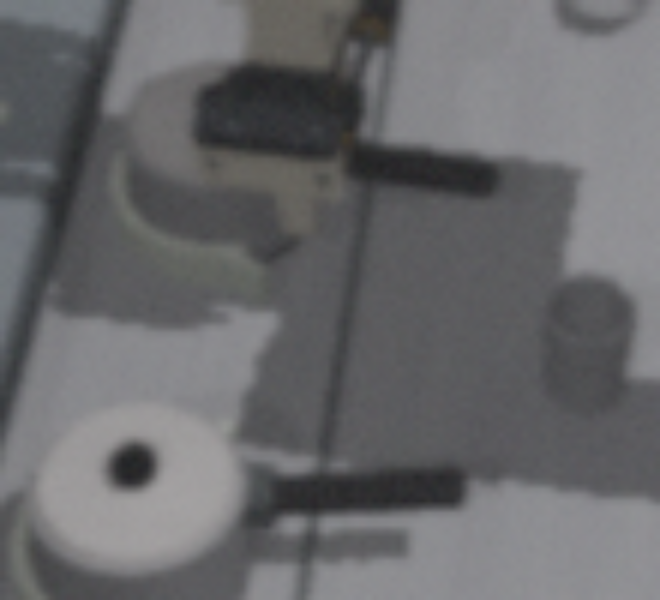

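Request:
{"api": "carry_out", "payload": {"motion": [-0.0015, 0, 0, 0, 0, 0, 0.08, -0.0015, 0, 0, 0, 0, 0, 0.08, -0.0015, 0, 0, 0, 0, 0, 0.08, 0, 0, 0, 0, 0, 0, 0.08, 0, 0, 0, 0, 0, 0, 0.08]}}

```text
t: 7.25
tool_pos: [0.5593, 0.0116, 0.0341]
orientation: [-0.069, -2.184, 2.166]
force: [-2.5, 1.0, 0.5]
opening: 0.0503
```

```bash
python3 - <<'E'
from h import *
st()
E
```

```text
t 7.25 p [0.5593 0.0116 0.0341] F [-2.5  1.   0.5] op 0.0503
tool x [-0.997  0.078  0.014] y [-0.014  0.009 -1.   ] z [-0.078 -0.997 -0.008] q [-0.08  0.23  1.77  0.01  1.16  1.57]
```

Request:
{"api": "carry_out", "payload": {"motion": [0.008, 0, 0, 0, 0, 0.4, 0.08, 0.015, -0.006, 0, 0.3, 0, 0.4, 0.08, 0.015, -0.006, 0, 0.3, 0, 0, 0.08, 0.015, -0.004, 0, 0, 0, 0, 0.08, 0.012, -0.002, 0, 0, 0, 0, 0.08]}}

```text
t: 7.75
tool_pos: [0.4952, 0.0162, 0.0534]
orientation: [-0.096, -2.182, 2.19]
force: [-0.6, 0.0, 0.7]
opening: 0.0502
```

```bash
python3 - <<'E'
from h import *
st()
im=imaging.read_camera("side")
cv2.imwrite("pics/side7.png",cv2.resize(im[180:280,170:280],None,fx=6,fy=6))
im=imaging.read_camera("top")
cv2.imwrite("pics/top7.png",cv2.resize(im[120:240,170:330],None,fx=4,fy=4))
E
```

```text
t 7.75 p [0.4952 0.0162 0.0534] F [-0.6  0.   0.7] op 0.0502
tool x [-0.997  0.078 -0.009] y [ 0.009 -0.004 -1.   ] z [-0.078 -0.997  0.003] q [-0.07  0.02  1.96 -0.    1.15  1.58]
```

View pics/side7.png

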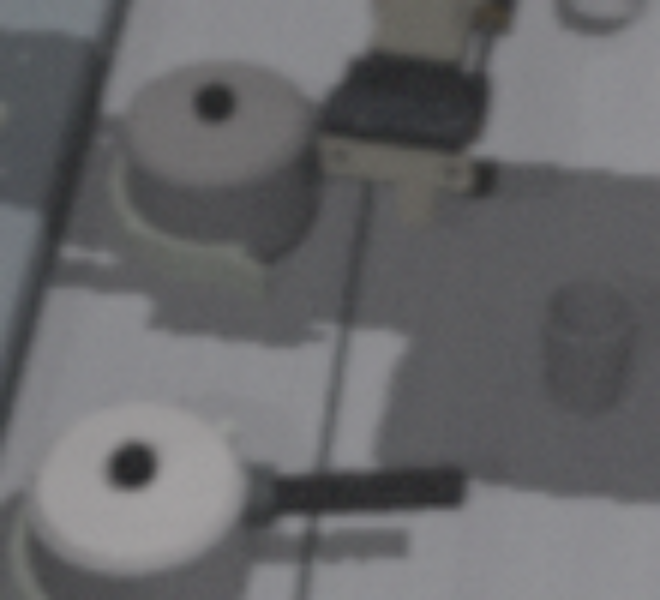

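View pics/top7.png

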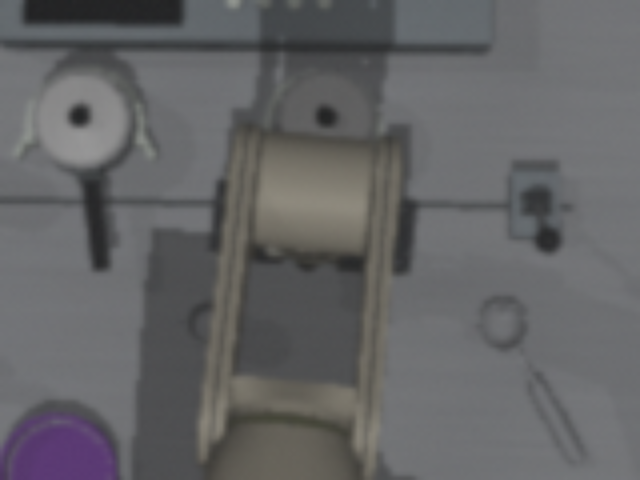

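```bash
cat >> h.py <<'E'
from scipy.optimize import least_squares
def px(u,v,s,o): return np.array([(u+.5)/s-.5+o[0],(v+.5)/s-.5+o[1]])
def tri(t,s):
    f=lambda X: np.r_[proj("top",X)[0]-t,proj("side",X)[0]-s]
    return least_squares(f,[.5,0,.05]).x.round(4)
E
python3 - <<'E'
from h import *
print("waiting knob",tri(px(326,116,4,(170,120)),px(214,102,6,(170,180))))
print("seated knob",tri(px(79,115,4,(170,120)),px(131,464,6,(170,180))))
print("tip w side",ray("side",px(490,178,6,(170,180)),.047))
E
```

```text
waiting knob [0.6104 0.0062 0.0739]
seated knob [0.6039 0.2481 0.074 ]
tip w side [0.46425577 0.01902199 0.047     ]
```

Request:
{"api": "carry_out", "payload": {"motion": [0, 0.001, 0, -0.2, 0, -0.5, -0.4, 0, 0.001, 0, 0, 0, 0, -0.4, 0, 0.001, 0, 0, 0, 0, -0.4, 0, 0, 0, 0, 0, 0, -0.4, 0, 0, 0, 0, 0, 0, -0.4]}}

```text
t: 8.35
tool_pos: [0.4972, 0.0159, 0.0502]
orientation: [-0.089, -2.183, 2.182]
force: [-0.1, -0.3, -0.9]
opening: 0.0281
```

Request:
{"api": "carry_out", "payload": {"motion": [0, 0, 0.006, 0, -3, 0, -0.4, 0, 0, 0.008, 0, -4, 0, -0.4, 0, 0, 0.008, 0, -4, 0, -0.4, 0, 0, 0.008, 0, -4, 0, -0.4, 0, 0, 0.008, 0, -4, 0, -0.4]}}

```text
t: 8.85
tool_pos: [0.4996, -0.0214, 0.0496]
orientation: [-0.276, 2.081, -2.077]
force: [-0.4, 1.0, 0.6]
opening: 0.0275
```

```bash
cat >> h.py <<'E'
def arc(C,r=.115):
    s,Rm=st(); d=np.array(s["tool_pos"][:2])-C; x=Rm[:2,0]; z=Rm[:2,2]
    print("r",np.linalg.norm(d).round(4),"ang pos",np.degrees(np.arctan2(d[1],d[0]))%360,"tool x ang",np.degrees(np.arctan2(x[1],x[0]))%360)
E
python3 - <<'E'
from h import *
arc([.610,.006])
im=imaging.read_camera("side")
cv2.imwrite("pics/side8.png",cv2.resize(im[150:280,170:300],None,fx=4.5,fy=4.5))
E
```

```text
t 8.85 p [ 0.4996 -0.0214  0.0496] F [-0.4  1.   0.6] op 0.0275
tool x [-0.965 -0.263 -0.002] y [ 0.002  0.002 -1.   ] z [ 0.263 -0.965 -0.002] q [-0.15  0.04  1.94  0.    1.16  1.16]
r 0.1137 ang pos 193.92996946914226 tool x ang 195.22818521114922
```

View pics/side8.png

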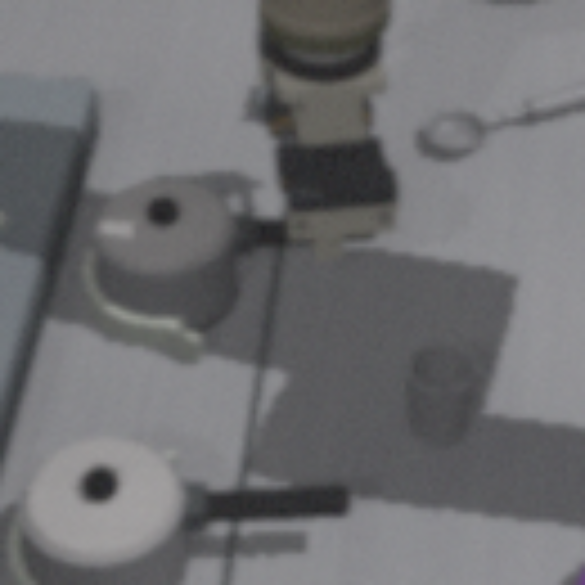

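Request:
{"api": "carry_out", "payload": {"motion": [0, 0, 0.0085, 0, -4, 0, -0.4, 0, 0, 0.008, 0, -4, 0, -0.4, 0, 0, 0.008, 0, -4, 0, -0.4, 0, 0, 0.008, 0, -4, 0, -0.4, 0, 0, 0.008, 0, -4, 0, -0.4]}}

```text
t: 9.4
tool_pos: [0.5161, -0.0589, 0.0492]
orientation: [-0.6, 1.867, -1.861]
force: [-0.1, 1.4, 0.3]
opening: 0.0279
```

```bash
python3 - <<'E'
from h import *
arc([.610,.006])
E
```

```text
t 9.4 p [ 0.5161 -0.0589  0.0492] F [-0.1  1.4  0.3] op 0.0279
tool x [-0.812 -0.584 -0.002] y [ 0.     0.003 -1.   ] z [ 0.584 -0.812 -0.002] q [-0.21  0.09  1.89  0.    1.16  0.73]
r 0.1142 ang pos 214.6725727337251 tool x ang 215.74822746543649
```

Request:
{"api": "carry_out", "payload": {"motion": [0, 0, 0.009, 0, -4, 0, -0.4, 0, 0, 0.008, 0, -4, 0, -0.4, 0, 0, 0.008, 0, -4, 0, -0.4, 0, 0, 0.008, 0, -4, 0, -0.4, 0, 0, 0.008, 0, -4, 0, -0.4]}}

```text
t: 9.9
tool_pos: [0.5449, -0.0881, 0.0482]
orientation: [-0.868, 1.635, -1.625]
force: [-0.7, 1.1, -0.2]
opening: 0.0282
```

Request:
{"api": "carry_out", "payload": {"motion": [0, 0, 0.009, 0, -4, 0, -0.4, 0, 0, 0.008, 0, -4, 0, -0.4, 0, 0, 0.008, 0, -4, 0, -0.4, 0, 0, 0.007, 0, -3, 0, -0.4, 0, 0, 0.005, 0, -2, 0, -0.4]}}

```text
t: 10.4
tool_pos: [0.5786, -0.1043, 0.0468]
orientation: [-1.058, 1.426, -1.412]
force: [-0.7, 0.6, 0.7]
opening: 0.0278
```

```bash
python3 - <<'E'
from h import *
arc([.610,.006])
im=imaging.read_camera("side")
cv2.imwrite("pics/side9.png",cv2.resize(im[150:280,150:280],None,fx=4.5,fy=4.5))
E
```

```text
t 10.4 p [ 0.5786 -0.1043  0.0468] F [-0.7  0.6  0.7] op 0.0278
tool x [-0.286 -0.958 -0.005] y [-0.004  0.006 -1.   ] z [ 0.958 -0.285 -0.006] q [-0.27  0.27  1.69  0.01  1.19  0.02]
r 0.1147 ang pos 254.10889274601917 tool x ang 253.41033005270742
```

View pics/side9.png

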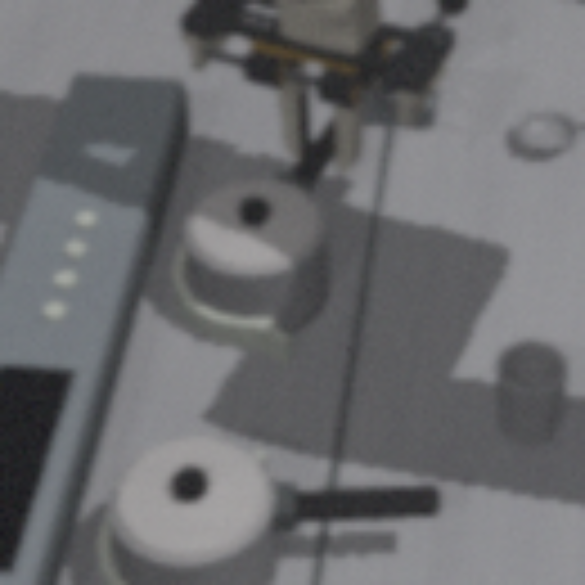

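Request:
{"api": "carry_out", "payload": {"motion": [0, -0.001, 0.009, 0, -4, 0, -0.4, 0, -0.001, 0.008, 0, -4, 0, -0.4, 0, 0, 0.008, 0, -4, 0, -0.4, 0, 0, 0.007, 0, -4, 0, -0.4, 0, 0, 0.006, 0, -3, 0, -0.4]}}

```text
t: 10.95
tool_pos: [0.6156, -0.1092, 0.0467]
orientation: [-1.231, 1.186, -1.166]
force: [0.3, 0.5, 1.6]
opening: 0.0279
```

```bash
python3 - <<'E'
from h import *
arc([.610,.006])
im=imaging.read_camera("side")
cv2.imwrite("pics/side10.png",cv2.resize(im[150:280,150:280],None,fx=4.5,fy=4.5))
im=imaging.read_camera("top")
cv2.imwrite("pics/top10.png",cv2.resize(im[120:240,170:330],None,fx=4,fy=4))
E
```

```text
t 10.95 p [ 0.6156 -0.1092  0.0467] F [0.3 0.5 1.6] op 0.0279
tool x [ 0.045 -0.999 -0.008] y [-0.009  0.008 -1.   ] z [ 0.999  0.045 -0.008] q [-0.26  0.37  1.57  0.01  1.21 -0.31]
r 0.1153 ang pos 272.7595407843505 tool x ang 272.57705158153465
```

View pics/side10.png

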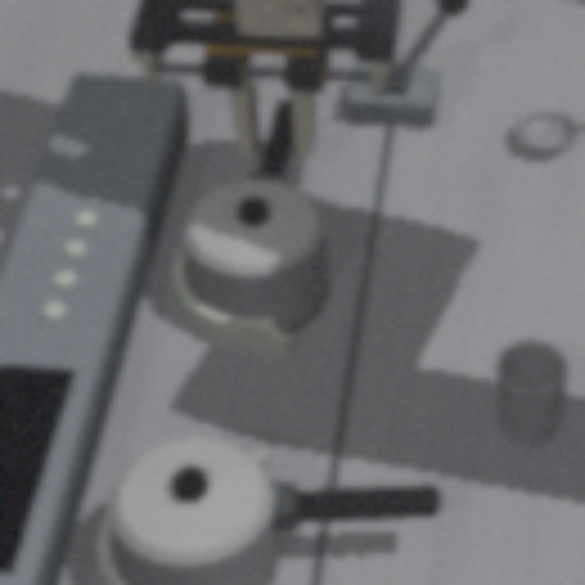

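View pics/top10.png

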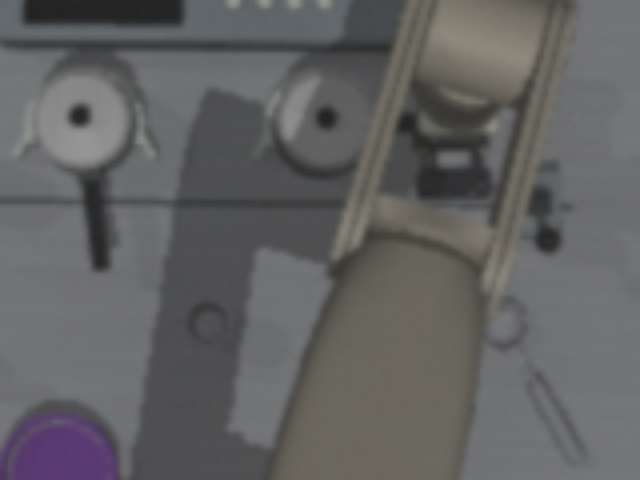

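```bash
cat >> h.py <<'E'
def overlay(n,C,angs,crop,f,fn,im=None):
    im=imaging.read_camera(n) if im is None else im
    x0,y0,x1,y1=crop
    big=cv2.resize(im[y0:y1,x0:x1],None,fx=f,fy=f,interpolation=cv2.INTER_CUBIC)
    for a,col in zip(angs,[(0,0,255),(0,255,0),(255,0,0)]):
        d=np.array([np.cos(np.radians(a)),np.sin(np.radians(a))])
        p=proj(n,[[*(np.array(C)+d*.055),.054],[*(np.array(C)+d*.15),.054]])
        p=((p-[x0,y0]+.5)*f-.5).round().astype(int)
        cv2.line(big,tuple(map(int,p[0])),tuple(map(int,p[1])),col,1)
    cv2.imwrite(fn,big)
E
python3 - <<'E'
from h import *
overlay("side",[.6105,.006],[266,271,276],(180,140,260,220),7,"pics/o1.png")
E
```

```text
(no output)
```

View pics/o1.png

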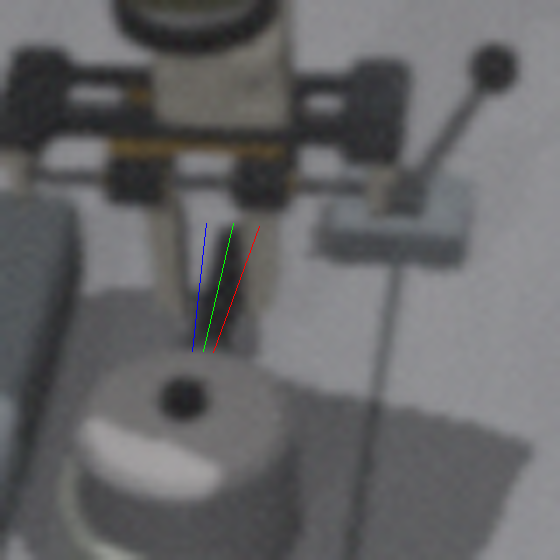

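Request:
{"api": "carry_out", "payload": {"motion": [0, -0.001, 0.002, -0.4, -0.6, -0.4, -0.4, 0, 0, 0.001, 0, -0.4, 0, -0.4, 0, 0, 0, 0, 0, 0, -0.4, 0, 0, 0, 0, 0, 0, -0.2, 0, 0, 0, 0, 0, 0, 0]}}

```text
t: 11.6
tool_pos: [0.6177, -0.1087, 0.0474]
orientation: [-1.247, 1.181, -1.16]
force: [-0.5, 1.0, 0.3]
opening: 0.0395
```

```bash
python3 - <<'E'
from h import *
arc([.610,.006])
E
```

```text
t 11.6 p [ 0.6177 -0.1087  0.0474] F [-0.5  1.   0.3] op 0.0395
tool x [ 0.055 -0.998 -0.001] y [-0.016 -0.    -1.   ] z [ 0.998  0.055 -0.016] q [-0.25  0.38  1.56 -0.    1.22 -0.31]
r 0.115 ang pos 273.8561182416095 tool x ang 273.1577980660541
```

Request:
{"api": "carry_out", "payload": {"motion": [0, -0.015, 0, 0.4, 0, 0, 0, 0, -0.03, 0, 0.4, 0, 0, 0, 0, -0.03, 0, 0, 0, 0, 0, 0, -0.03, 0, 0, 0, 0, 0, 0, -0.01, 0, 0, 0, 0, 0]}}

```text
t: 12.1
tool_pos: [0.6167, -0.1085, 0.1676]
orientation: [-1.236, 1.173, -1.166]
force: [-0.4, 0.9, 0.2]
opening: 0.0465
```

Request:
{"api": "carry_out", "payload": {"motion": [-0.03, 0, -0.02, 0, 8, 0, -0.2, -0.03, 0, -0.02, 0, 8, 0, -0.2, -0.03, 0, -0.02, 0, 8, 0, -0.2, -0.03, 0, -0.02, 0, 8, 0, -0.2, -0.03, 0, -0.02, 0, 8, 0, -0.2]}}

```text
t: 12.6
tool_pos: [0.5553, 0.0565, 0.1717]
orientation: [-0.806, 1.683, -1.688]
force: [1.0, -0.5, 0.2]
opening: 0.0373
```

```bash
python3 - <<'E'
from h import *
arc([.604,.248])
plan([.49,.229,.14],n=5)
overlay("top",[.6105,.006],[266,271,276],(170,120,330,240),4,"pics/o2.png")
E
```

```text
t 12.6 p [0.5553 0.0565 0.1717] F [ 1.  -0.5  0.2] op 0.0373
tool x [-0.625 -0.781 -0.003] y [ 0.005 -0.001 -1.   ] z [ 0.781 -0.625  0.004] q [ 0.01  0.05  1.69 -0.    1.39  0.69]
r 0.1976 ang pos 255.73563691081898 tool x ang 231.31546435957247
n 5 total tool shift mm [ -93.8   31.3 -158.9]  per row [-0.0188  0.0063 -0.0318]
```

View pics/o2.png

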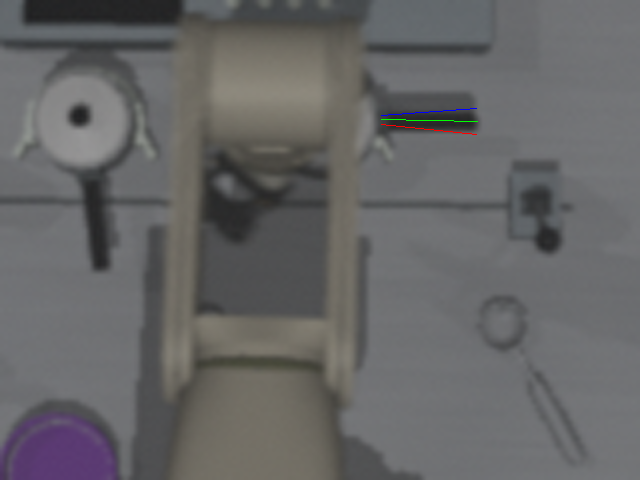

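Request:
{"api": "carry_out", "payload": {"motion": [-0.019, 0.005, -0.032, 0, 8.4, 0, -0.3, -0.014, 0.005, -0.034, 0, 8.4, 0, -0.3, -0.009, 0.005, -0.036, 0, 8.4, 0, -0.3, -0.004, 0.005, -0.037, 0, 8.4, 0, -0.3, 0.001, 0.005, -0.037, 0, 8.4, 0, -0.3]}}

```text
t: 13.15
tool_pos: [0.4907, 0.2385, 0.1467]
orientation: [-0.156, 2.139, -2.136]
force: [0.6, 0.1, 0.5]
opening: 0.0324
```

```bash
python3 - <<'E'
from h import *
arc([.604,.248])
plan([.4905,.229,.05],n=5)
E
```

```text
t 13.15 p [0.4907 0.2385 0.1467] F [0.6 0.1 0.5] op 0.0324
tool x [-0.988 -0.154 -0.009] y [ 0.008  0.002 -1.   ] z [ 0.154 -0.988 -0.001] q [ 0.36  0.04  1.76 -0.    1.34  1.78]
r 0.1137 ang pos 184.79487796952046 tool x ang 188.83187644035374
n 5 total tool shift mm [ 2.5 96.6  9.4]  per row [0.0005 0.0193 0.0019]
```

Request:
{"api": "carry_out", "payload": {"motion": [0, 0.01, 0.005, 0, 0, -0.4, -0.2, 0, 0.015, 0.005, 0, 0, 0, -0.2, 0, 0.012, 0, 0, 0, 0, -0.2, 0, 0, 0, 0, 0, 0, -0.2, 0, 0, 0, 0, 0, 0, -0.2]}}

```text
t: 13.65
tool_pos: [0.4902, 0.2294, 0.1051]
orientation: [-0.171, 2.141, -2.139]
force: [-0.5, -0.1, 0.4]
opening: 0.0374
```

```bash
python3 - <<'E'
from h import *
arc([.604,.248])
plan([.4905,.229,.05],n=5)
overlay("side",[.604,.248],[189.4],(170,180,300,300),4.5,"pics/o3.png")
E
```

```text
t 13.65 p [0.4902 0.2294 0.1051] F [-0.5 -0.1  0.4] op 0.0374
tool x [-0.988 -0.157  0.001] y [-0.001  0.001 -1.   ] z [ 0.157 -0.988 -0.001] q [0.34 0.08 1.79 0.   1.27 1.75]
r 0.1153 ang pos 189.25868384669147 tool x ang 189.0355907714047
n 5 total tool shift mm [-0.3 55.1  0.6]  per row [-0.0001  0.011   0.0001]
```

View pics/o3.png

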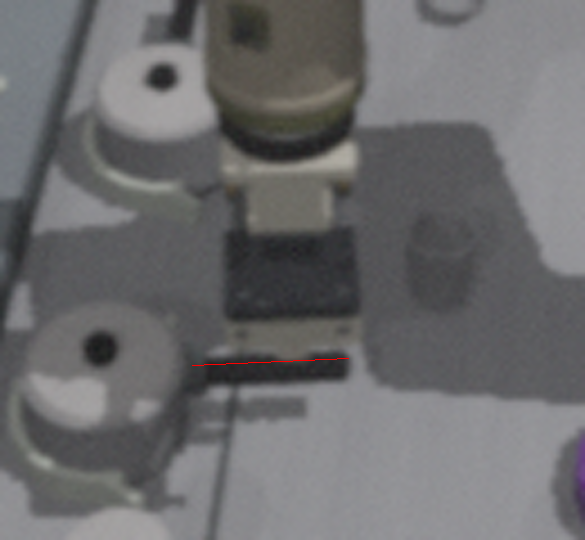

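Request:
{"api": "carry_out", "payload": {"motion": [0, 0.012, 0, 0, 0, 0, -0.2, 0, 0.012, 0, 0, 0, 0, -0.2, 0, 0.012, 0, 0, 0, 0, -0.2, 0, 0.01, 0, 0, 0, 0, -0.2, 0, 0.006, 0, 0, 0, 0, -0.2]}}

```text
t: 14.2
tool_pos: [0.4918, 0.2287, 0.0504]
orientation: [-0.166, 2.141, -2.137]
force: [-0.7, 0.1, -0.7]
opening: 0.0374
```

```bash
python3 - <<'E'
from h import *
arc([.604,.248])
overlay("side",[.604,.248],[189.4],(170,180,300,300),4.5,"pics/o4.png")
E
```

```text
t 14.2 p [0.4918 0.2287 0.0504] F [-0.7  0.1 -0.7] op 0.0374
tool x [-0.988 -0.156 -0.002] y [ 0.002  0.002 -1.   ] z [ 0.156 -0.988 -0.002] q [0.34 0.15 1.83 0.   1.16 1.75]
r 0.1138 ang pos 189.7702103822913 tool x ang 188.96029285152528
```

View pics/o4.png

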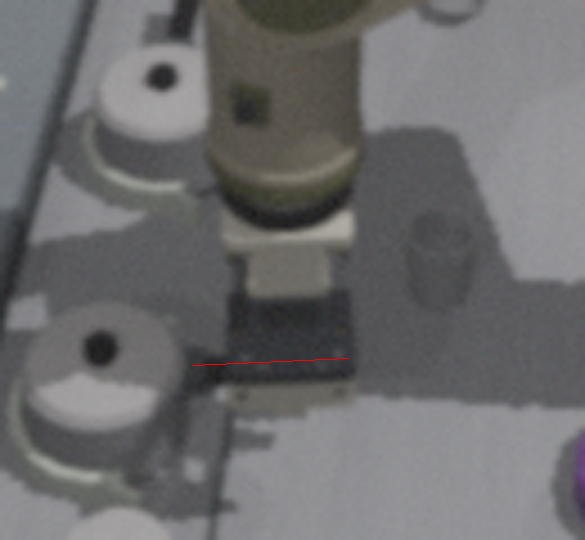

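Request:
{"api": "carry_out", "payload": {"motion": [0, 0, 0, 0, 0, 0, -0.4, 0, 0, 0.006, 0, -3, 0, -0.4, 0, 0, 0.008, 0, -4, 0, -0.4, 0, 0, 0.008, 0, -4, 0, -0.4, 0, 0, 0.008, 0, -4, 0, -0.4]}}

```text
t: 14.75
tool_pos: [0.4988, 0.2005, 0.0497]
orientation: [-0.431, 1.987, -1.982]
force: [1.2, 0.4, -1.0]
opening: 0.0278
```

Request:
{"api": "carry_out", "payload": {"motion": [0, 0, 0.0085, 0, -4, 0, -0.4, 0, 0, 0.008, 0, -4, 0, -0.4, 0, 0, 0.008, 0, -4, 0, -0.4, 0, 0, 0.008, 0, -4, 0, -0.4, 0, 0, 0.008, 0, -4, 0, -0.4]}}

```text
t: 15.25
tool_pos: [0.5221, 0.1666, 0.0518]
orientation: [-0.731, 1.756, -1.75]
force: [-0.6, 0.1, 0.0]
opening: 0.0278
```

```bash
python3 - <<'E'
from h import *
arc([.604,.248])
overlay("side",[.604,.248],[230],(170,180,300,300),4.5,"pics/o5.png")
E
```

```text
t 15.25 p [0.5221 0.1666 0.0518] F [-0.6  0.1  0. ] op 0.0278
tool x [-0.701 -0.713 -0.005] y [ 0.003  0.004 -1.   ] z [ 0.713 -0.701 -0.001] q [0.21 0.16 1.81 0.   1.17 0.99]
r 0.1155 ang pos 224.83853699144183 tool x ang 225.48775980717872
```

View pics/o5.png

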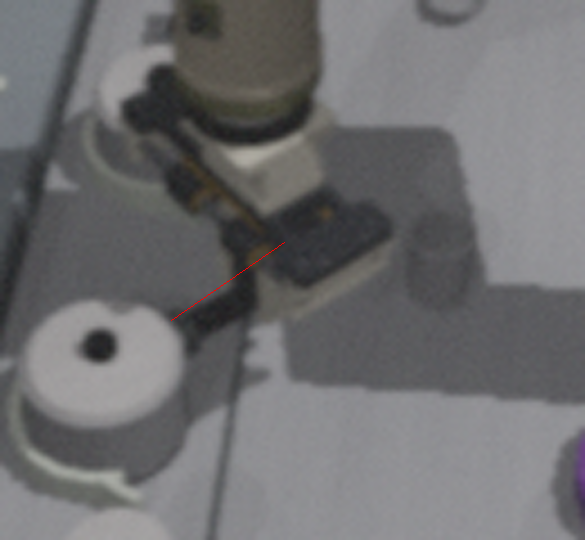

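Request:
{"api": "carry_out", "payload": {"motion": [0, 0, 0.0085, 0, -4, 0, -0.4, 0, 0, 0.008, 0, -4, 0, -0.4, 0, 0, 0.008, 0, -4, 0, -0.4, 0, 0, 0.008, 0, -4, 0, -0.4, 0, 0, 0.008, 0, -4, 0, -0.4]}}

```text
t: 15.8
tool_pos: [0.5561, 0.1429, 0.0535]
orientation: [-0.975, 1.511, -1.506]
force: [-1.3, 0.1, 0.3]
opening: 0.028
```

Request:
{"api": "carry_out", "payload": {"motion": [0, 0, 0.0085, 0, -4, 0, -0.4, 0, 0, 0.008, 0, -4, 0, -0.4, 0, 0, 0.008, 0, -4, 0, -0.4, 0, 0, 0.008, 0, -4, 0, -0.4, 0, 0, 0.007, 0, -3, 0, -0.4]}}

```text
t: 16.3
tool_pos: [0.5949, 0.1329, 0.0546]
orientation: [-1.163, 1.268, -1.265]
force: [-0.3, 0.5, -0.1]
opening: 0.0277
```

```bash
python3 - <<'E'
from h import *
arc([.606,.247])
overlay("side",[.604,.248],[266,271],(170,180,300,300),4.5,"pics/o6.png")
E
```

```text
t 16.3 p [0.5949 0.1329 0.0546] F [-0.3  0.5 -0.1] op 0.0277
tool x [-0.079 -0.997 -0.006] y [ 0.004  0.006 -1.   ] z [ 0.997 -0.079  0.003] q [0.13 0.31 1.63 0.01 1.2  0.21]
r 0.1147 ang pos 264.4334565062721 tool x ang 265.4459879525883
```

View pics/o6.png

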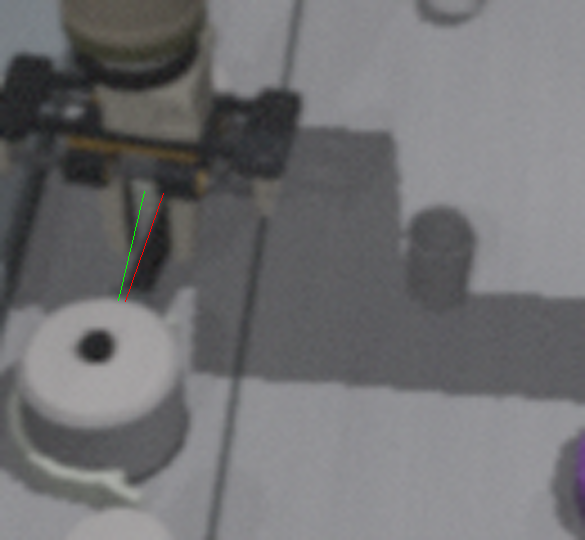

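Request:
{"api": "carry_out", "payload": {"motion": [0, 0.002, 0.007, 0.2, -3, -0.3, -0.4, 0, 0.002, 0.006, 0, -3, 0, -0.4, 0, 0, 0.004, 0, -1.5, 0, -0.4, 0, 0, 0.001, 0, -0.5, 0, -0.4, 0, 0, 0, 0, 0, 0, -0.4]}}

```text
t: 16.85
tool_pos: [0.6141, 0.1331, 0.052]
orientation: [-1.23, 1.16, -1.17]
force: [-0.4, 0.0, -0.0]
opening: 0.0277
```

```bash
python3 - <<'E'
from h import *
arc([.606,.247])
im=imaging.read_camera("side")
cv2.imwrite("pics/s11.png",cv2.resize(im[190:290,160:260],None,fx=6,fy=6,interpolation=cv2.INTER_CUBIC))
overlay("side",[.606,.248],[266,271],(160,190,260,290),6,"pics/o7.png",im)
E
```

```text
t 16.85 p [0.6141 0.1331 0.052 ] F [-0.4  0.  -0. ] op 0.0277
tool x [ 0.058 -0.998 -0.   ] y [ 0.009  0.001 -1.   ] z [0.998 0.058 0.009] q [ 0.13  0.35  1.58 -0.    1.2   0.07]
r 0.1142 ang pos 274.078248932214 tool x ang 273.35036763235433
```

View pics/o7.png

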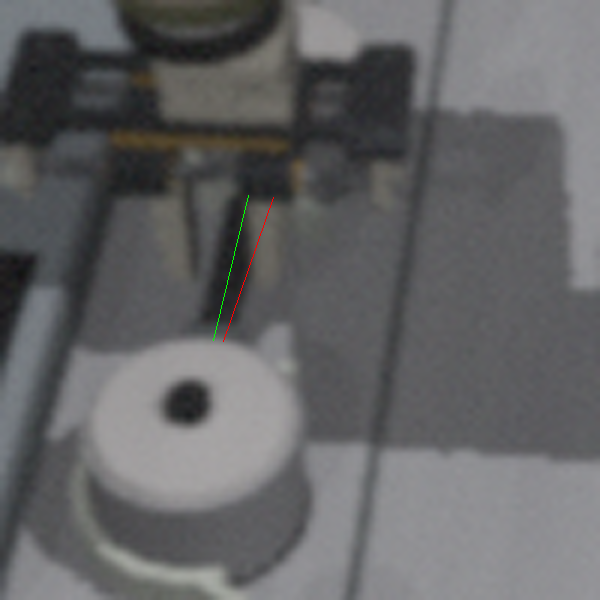

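Request:
{"api": "carry_out", "payload": {"motion": [0, 0, 0, -0.4, 0, 0, 0, 0, 0, 0, 0, 0, 0, 0, 0, -0.03, 0, 0, 0, 0, 0, 0, -0.045, 0, 0, 0, 0, 0, 0, -0.04, 0, 0, 0, 0, 0]}}

```text
t: 17.4
tool_pos: [0.6083, 0.1325, 0.1617]
orientation: [-1.246, 1.178, -1.163]
force: [-0.1, 0.5, 0.1]
opening: 0.0465
```

Request:
{"api": "carry_out", "payload": {"motion": [0.03, 0, -0.017, 0, 8.4, 0, -0.5, 0.032, 0, -0.0125, 0, 8.4, 0, -0.5, 0.034, 0, -0.008, 0, 8.4, 0, -0.8, 0.0345, 0, -0.0025, 0, 8.4, 0, -1, 0.0345, 0, 0.0025, 0, 8.4, 0, -1]}}

```text
t: 17.9
tool_pos: [0.5346, -0.022, 0.1732]
orientation: [-0.793, 1.695, -1.699]
force: [0.6, -0.2, -0.2]
opening: 0.0113
```

Request:
{"api": "carry_out", "payload": {"motion": [0.034, 0, 0.0075, 0, 8.4, 0, -1, 0.0325, 0, 0.0125, 0, 8.4, 0, -1, 0.03, 0, 0.017, 0, 8.4, 0, -1, 0.0275, 0, 0.021, 0, 8.4, 0, -1, 0.024, 0, 0.025, 0, 8.4, 0, -1]}}

```text
t: 18.4
tool_pos: [0.4507, -0.1812, 0.1743]
orientation: [-0.129, 2.15, -2.153]
force: [0.2, -0.5, -0.2]
opening: 0.0007
```

```bash
python3 - <<'E'
from h import *
st()
plan([.44,-.209,.11],n=5)
im=imaging.read_camera("side")
cv2.imwrite("pics/s12.png",cv2.resize(im[100:290,150:340],None,fx=3.1,fy=3.1,interpolation=cv2.INTER_CUBIC))
im=imaging.read_camera("top")
cv2.imwrite("pics/t12.png",cv2.resize(im[120:240,170:330],None,fx=5,fy=5,interpolation=cv2.INTER_CUBIC))
E
```

```text
t 18.4 p [ 0.4507 -0.1812  0.1743] F [ 0.2 -0.5 -0.2] op 0.0007
tool x [-0.992 -0.128 -0.008] y [ 0.009 -0.001 -1.   ] z [ 0.128 -0.992  0.002] q [-0.49 -0.15  1.89  0.    1.4   0.95]
n 5 total tool shift mm [14.7 64.2 26. ]  per row [0.0029 0.0128 0.0052]
```

View pics/s12.png

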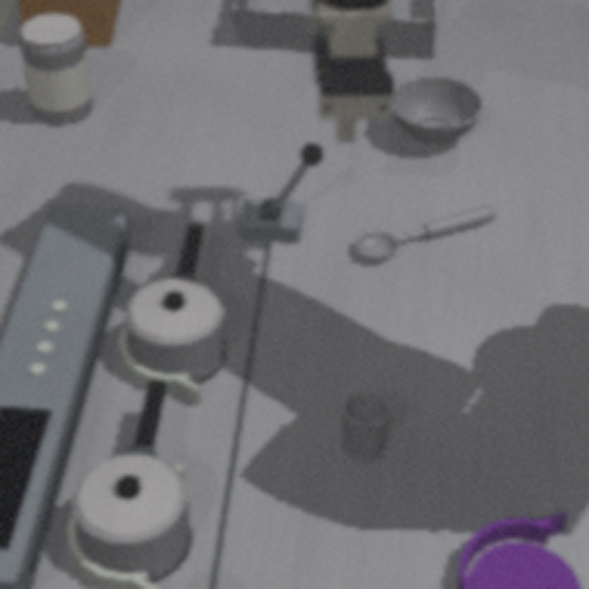

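View pics/t12.png

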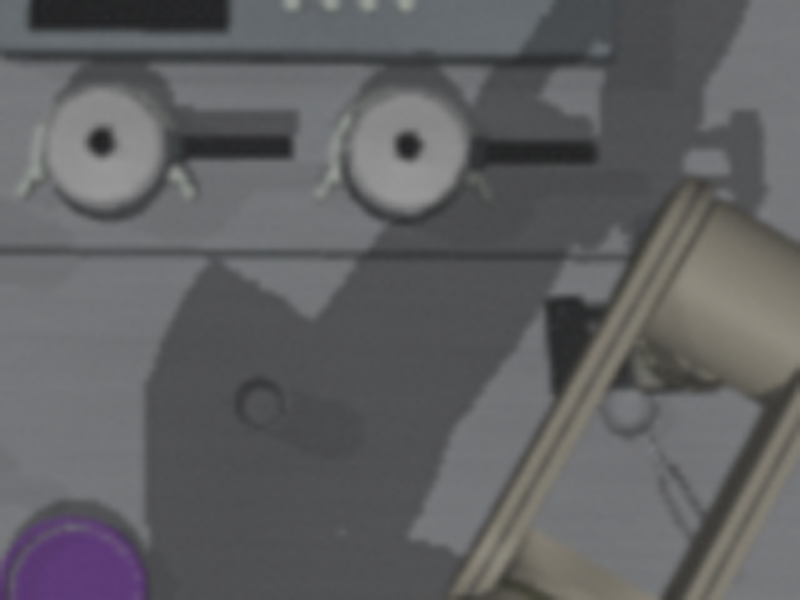

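```bash
python3 - <<'E'
from h import *
o=(170,120)
for k,t,b,sk in [((101,142),(293,147.5),(190,145.5),(126,486)),((408,146),(597,152),(490,151),(174,300))]:
    K=ray("top",px(*k,5,o),.072)[:2]; Tt=ray("top",px(*t,5,o),.05)[:2]; B=ray("top",px(*b,5,o),.05)[:2]
    f=lambda d: np.degrees(np.arctan2(d[1],d[0]))%360
    print(K.round(4),tri(px(*k,5,o),px(*sk,3.1,(150,100))),Tt.round(4),f(Tt-K),f(Tt-B))
K=[ray("top",px(*a,5,o),.055)[:2] for a in [(10,55),(610,63)]]; d=K[1]-K[0]; print("console",np.degrees(np.arctan2(d[1],d[0]))%360)
E
```

```text
[0.6049 0.2467] [0.6067 0.2467 0.0738] [0.6091 0.097 ] 271.59661699794333 270.6897905136467
[0.6093 0.0058] [0.6091 0.0058 0.0744] [ 0.6131 -0.1449] 271.42685042580734 271.2728228098337
console 271.0654195365789
```

Request:
{"api": "carry_out", "payload": {"motion": [0.006, 0, 0.009, 0, 2, -0.3, -1, 0.006, 0.01, 0.009, 0, 2, 0, -1, 0.004, 0.018, 0.008, 0, 2, 0, -1, 0, 0.018, 0.003, 0, 0, 0, -1, 0, 0.014, 0, 0, 0, 0, -1]}}

```text
t: 19.0
tool_pos: [0.4379, -0.2159, 0.1137]
orientation: [-0.01, 2.204, -2.216]
force: [1.2, 0.1, 0.3]
opening: 0.001
```

```bash
python3 - <<'E'
from h import *
st()
plan([.44,-.209,.108],n=5)
im=imaging.read_camera("side")
cv2.imwrite("pics/s13.png",cv2.resize(im[100:200,210:310],None,fx=6,fy=6,interpolation=cv2.INTER_CUBIC))
E
```

```text
t 19.0 p [ 0.4379 -0.2159  0.1137] F [1.2 0.1 0.3] op 0.001
tool x [-1.    -0.016 -0.007] y [ 0.008 -0.005 -1.   ] z [ 0.016 -1.     0.005] q [-0.56 -0.09  1.94 -0.    1.28  0.99]
n 5 total tool shift mm [-2.1  5.7 -6.9]  per row [-0.0004  0.0011 -0.0014]
```

View pics/s13.png

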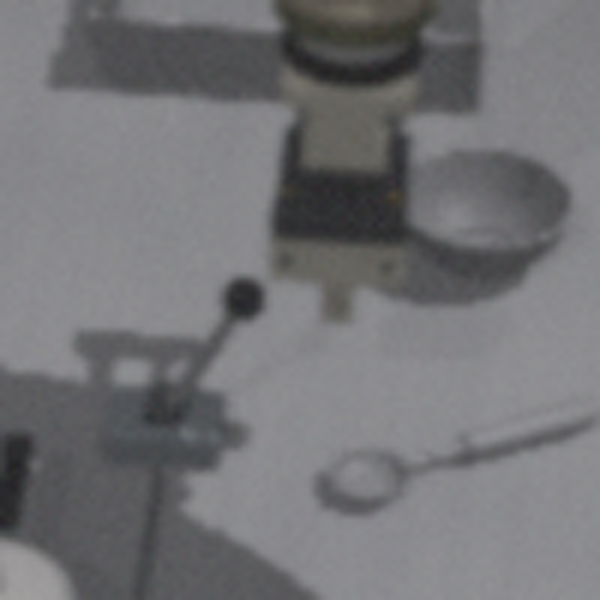

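Request:
{"api": "carry_out", "payload": {"motion": [-0.006, 0.002, -0.004, -0.2, 0, -0.4, -1, -0.008, 0.002, -0.003, 0, 0, 0, -1, -0.008, 0, 0, 0, 0, 0, -1, -0.008, 0, 0, 0, 0, 0, -1, -0.008, 0, 0, 0, 0, 0, -1]}}

```text
t: 19.55
tool_pos: [0.4777, -0.2055, 0.1067]
orientation: [-0.024, 2.215, -2.214]
force: [-2.4, -0.6, 0.3]
opening: 0.0007
```

Request:
{"api": "carry_out", "payload": {"motion": [-0.01, 0, 0, 0, 0, 0, -1, -0.01, 0, 0, 0, 0, 0, -1, -0.01, 0, 0, 0, 0, 0, -1, -0.01, 0, 0, 0, 0, 0, -1, -0.01, 0, 0, 0, 0, 0, -1]}}

```text
t: 20.05
tool_pos: [0.5333, -0.2049, 0.1078]
orientation: [-0.022, 2.213, -2.214]
force: [0.2, -0.3, 0.8]
opening: 0.0007
```

```bash
python3 - <<'E'
from h import *
st()
im=imaging.read_camera("side")
cv2.imwrite("pics/s14.png",cv2.resize(im[100:200,190:290],None,fx=6,fy=6,interpolation=cv2.INTER_CUBIC))
E
```

```text
t 20.05 p [ 0.5333 -0.2049  0.1078] F [ 0.2 -0.3  0.8] op 0.0007
tool x [-1.    -0.018  0.002] y [-0.002 -0.    -1.   ] z [ 0.018 -1.     0.   ] q [-0.46  0.15  1.71 -0.    1.28  1.1 ]
```

View pics/s14.png

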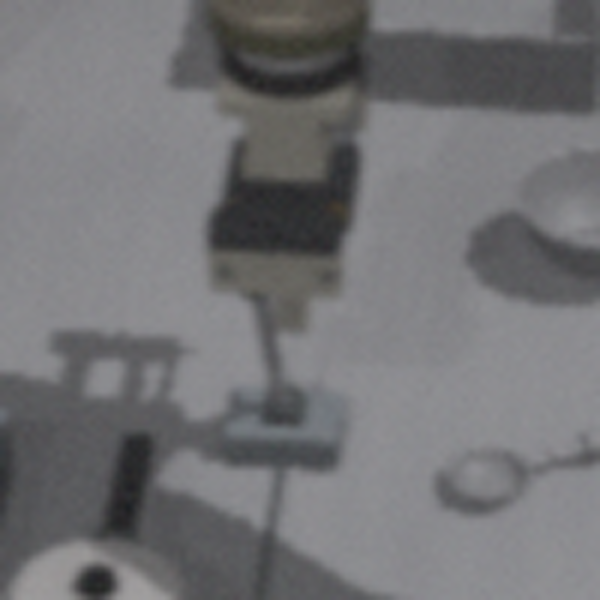

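Lever is past vertical. I'll keep pushing to the stop.

Request:
{"api": "carry_out", "payload": {"motion": [-0.008, 0, 0, 0, 0, 0, -1, -0.008, 0, 0, 0, 0, 0, -1, -0.006, 0, 0, 0, 0, 0, -1, -0.005, 0, 0, 0, 0, 0, -1, -0.004, 0, 0, 0, 0, 0, -1]}}

```text
t: 20.6
tool_pos: [0.5623, -0.2044, 0.1062]
orientation: [-0.036, 2.221, -2.219]
force: [-28.2, -0.4, 18.8]
opening: 0.0002
```

Request:
{"api": "carry_out", "payload": {"motion": [-0.003, 0, 0, 0, 0, 0, -1, -0.003, 0, 0, 0, 0, 0, -1, -0.003, 0, 0, 0, 0, 0, -1, -0.003, 0, 0, 0, 0, 0, -1, 0, 0, 0, 0, 0, 0, -1]}}

```text
t: 21.1
tool_pos: [0.5614, -0.2046, 0.1069]
orientation: [0.069, -2.21, 2.2]
force: [-1.9, 1.5, 4.1]
opening: 0.0003
```

```bash
python3 - <<'E'
from h import *
st()
E
```

```text
t 21.1 p [ 0.5614 -0.2046  0.1069] F [-1.9  1.5  4.1] op 0.0003
tool x [-0.999 -0.016  0.047] y [-0.047  0.004 -0.999] z [ 0.015 -1.    -0.005] q [-0.43  0.26  1.58 -0.02  1.34  1.13]
```

Request:
{"api": "carry_out", "payload": {"motion": [0.01, 0, 0, 0, 0, 1, -1, 0.03, 0, 0, 0, 0, 1, -1, 0.04, -0.02, 0, 0, 0, 0.5, -1, 0.04, -0.03, 0, 0, 0, 0, -1, 0.03, -0.03, 0.03, 0, 0, 0, -1]}}

```text
t: 21.6
tool_pos: [0.4103, -0.2325, 0.1846]
orientation: [-0.03, 2.226, -2.203]
force: [1.7, -1.6, 0.2]
opening: 0.0005
```

Request:
{"api": "carry_out", "payload": {"motion": [0, -0.02, 0.045, 0, 0, 0, -1, 0, 0, 0.045, 0, 0, 0, -1, 0, 0, 0.045, 0, 0, 0, -1, 0, 0, 0.045, 0, 0, 0, -1, 0, 0, 0.02, 0, 0, 0, -1]}}

```text
t: 22.1
tool_pos: [0.4138, -0.4424, 0.2135]
orientation: [-0.017, 2.207, -2.21]
force: [0.2, 0.2, -0.5]
opening: 0.0006
```

```bash
python3 - <<'E'
from h import *
st()
im=imaging.read_camera("side")
cv2.imwrite("pics/s15.png",cv2.resize(im[120:320,150:350],None,fx=3,fy=3,interpolation=cv2.INTER_CUBIC))
im=imaging.read_camera("top")
cv2.imwrite("pics/t15.png",cv2.resize(im[120:240,170:330],None,fx=5,fy=5,interpolation=cv2.INTER_CUBIC))
E
```

```text
t 22.1 p [ 0.4138 -0.4424  0.2135] F [ 0.2  0.2 -0.5] op 0.0006
tool x [-1.    -0.021 -0.005] y [ 0.005 -0.002 -1.   ] z [ 0.021 -1.     0.002] q [-0.91  0.15  1.51  0.    1.48  0.64]
```

View pics/s15.png

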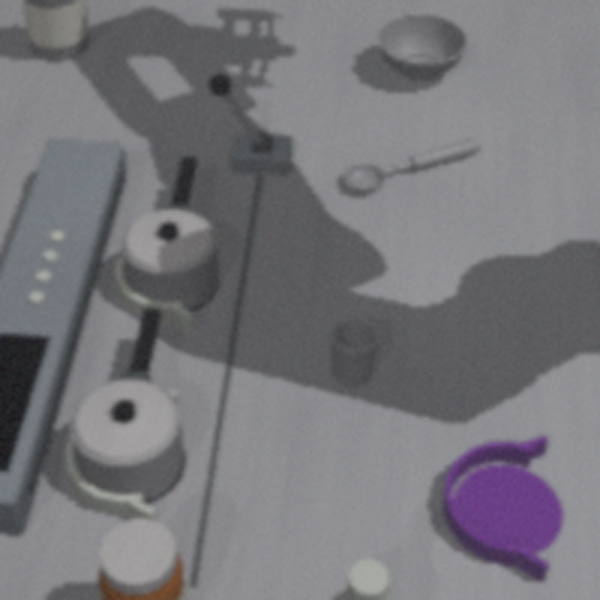

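View pics/t15.png

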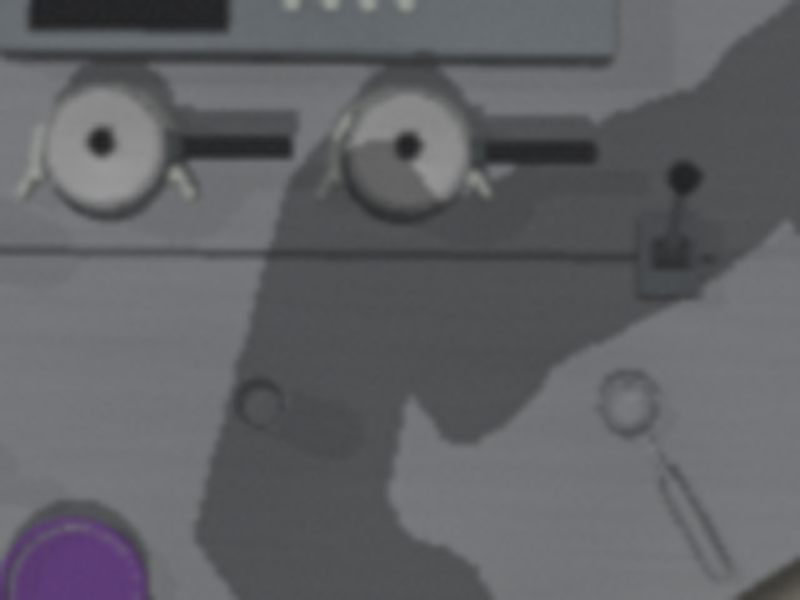

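```bash
python3 - <<'E'
from h import *
o=(170,120)
b=tri(px(684,178,5,o),px(220,84,3,(150,120))); print("ball",b)
print("lean", np.arcsin((b[0]-.536)/.1), "pots same px as before: L",tri(px(101,142,5,o),px(123,411,3,(150,120))),"R",tri(px(408,146,5,o),px(168,232,3,(150,120))))
# pivot from symmetric start ball
E
```

```text
ball [ 0.5849 -0.2065  0.112 ]
lean 0.510942968157043 pots same px as before: L [0.6061 0.2467 0.073 ] R [0.6096 0.0058 0.0719]
```

```bash
python3 - <<'E'
from plant import robot
print(robot.close_job())
E
```

```text
the job is handed in; nothing more can be done
None
```

I did the job in the order asked and handed it in at about 22 s of the 67 s allowed. No verdict is reported.

- **Slide:** I pushed the waiting pot along the bench with the open jaws on either side of its handle until it met the back of its seat. It stands at about (0.610, 0.006).
- **Turn:** I swung both handles round between the jaws. In the top picture they measure about 271.4° (waiting pot) and 271.6° (seated pot), against a station direction of about 271.1°. A second estimate, along the handle alone, gave 271.3° and 270.7°. The last pictures show them unmoved.
- **Lever:** I pushed it to its stop. The ball is at x = 0.585, a lean of about 0.51 rad to the rear, where 0.5 means fully on, and it stayed there once I let go.
- **Bystanders:** The beaker shows at the same pixels as before. The spoon, bowl and purple look-alike appear unmoved in the pictures. I did not measure the jar or the bottle again.

**Force readings:** The wrist force showed two short peaks, each around 34–38 N in total. One came as the pot met the mouth of the seat and pushed the jaws about 5 mm sideways. The other came at the lever's stop. Both were finger contacts, well below the 120 N wrist limit.

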